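Load the reagent carrier for the chromatography run

ROBOT

A 7-joint arm with a two-finger parallel gripper is mounted at the origin on the work surface. World frame = base frame: x ahead of the robot, y to its left, z up, the work surface at z = 0. Lengths are in m, angles in rad, forces in N, time in s.
With the tool pointing down it reaches from about 0.4 to 0.875 m from the base axis. Payload 19.3 kg.
Tool frame: the origin (TCP) lies on the centre line of the jaws, within the pads' length; the fingertips stand 14 mm ahead of it and the grasp point (between the pads) lies 5 mm behind it; y points along the fingers, x is the direction in which the jaws open and shut, and the axes are right-handed (so a half turn about y gives the same grasp; the last joint's range is limited). The gripper opens to 85 mm and grips with 20 to 120 N. Pads are 22 mm wide; open, the fingers measure 114 mm over their backs; the gripper's body (76 mm by 85 mm) begins 54 mm behind the grasp point. The pads swing forward as they close: fully open they stand 13 mm farther back than shut.
Start: joints at [-1.373, 0.521, -0.036, 1.599, 0.021, 1.021, -0.113], TCP at [0.165, 0.603, 0.221] pointing down, gripper open.
Joint ranges: [-2.91, 2.91], [-0.3, 2.13], [-1.5, 1.42], [0.17, 2.43], [-1.26, 4.41], [0.16, 1.93], [-2.52, 2.52]. Speed limits (rad/s): [1.89, 1.89, 2.39, 2.39, 3.01, 3.01, 3.01].

INTERFACE

Orientations are given as [roll, pitch, yaw] about the fixed x, y, z axes, in that order (R = Rz(yaw) Ry(pitch) Rx(roll)).
In Python, from workcell import monitor, grab_frame, workorder gives the robot as it stands.
- The arm moves only by the tool drive_tool, never from a script. Its argument "steps" is one flat list of numbers, 5 for each row, row after row: the finger opening in mm, from 0 to 85.4, then the shift along the world's x, y, z in mm, then the turn about the world's z in degrees. In form: [fingers, tx, ty, tz, twist, fingers, tx, ty, tz, twist, ...]. A call has exactly 5 rows; each row shifts and turns the commanded pose from where the row before left it; what a row does not reach is not made up. A row lasts 1/12 s, in which the tool goes at most 41.7 mm and 7.16 degrees, less where a joint would pass 70% of its speed; a pose out of reach is approached as far as the arm can. A call is refused whole if a number of a shift passes 41.7 or a number of a turn 7.16, either way. A call with a gripper value outside its range is refused whole. The fingers move at their own pace and stop on an object; "grip_force" is the grip in N (left out, the last holds). Time passes only in rows, so rows that do not move let the fingers close, or fill a call up. It gives the time, the measured TCP pose, the force and the opening at its end, in the units of the state.
- monitor.observe(): the state, without advancing time (a new reading comes with each control period).
- grab_frame(name): name is "scene" or "top"; returns a dict with "frame" (384x512x3 uint8, red, green, blue), "vertical_fov" (degrees; the focal length in pixels is half the picture's height over the tangent of half this angle, whatever the lens; pixels are square), "cx", "cy" (the principal point, pixels), "k1" (the pictures are not rectified: a ray, as slopes to the right and down, at radius r is drawn at 1 + k1 r^2 times it, then the intrinsics apply), "xyz" and "orientation" of the camera in the world. Camera axes: x right, y down, z forward; pixel columns grow to the right and rows downward; lengths in m; the calibration is good to about 2 mm. A picture is of the moment at which its call begins. There is no depth.
- workorder.job_done(): hands the job in, once; it reports no verdict.
The state is a dict: "clock": time; "qpos": joint angles; "qd": joint speeds; "joint_efforts": joint torques, N m; "position": TCP position; "tool_rot": TCP orientation; "force": force on the tool from outside, world axes, zero at the start; "moment": the same for the moment, N m; "grip_width": finger opening in m.
Only numpy, scipy, OpenCV 4.12 (cv2) and the standard library are available. Lean on these libraries where they do the work, as an engineer would, in place of code of your own. Each camera call takes 0.05 s, during which the arm holds its last target. There are 200 camera calls.

TASK

Gather the three amber bottles into the blue carrier, each standing upright in the pocket of the same colour as its cap; set them down, do not drop or tip them over. Leave the two white bottles, which have the same caps but do not belong, and the steel beaker standing where they are, without shifting them.

Things in the scene. Friction and masses are not known exactly. Their poses are not given: they have to be found in the camera images.
- amber_red_mid (a point): loose brown (amber) laboratory bottle with a red screw cap, standing upright: round body 40 mm across and 54 mm tall, shoulder narrowing to a cap 25 mm across from 63 mm up to the top at 85 mm, about 110 g. The point is the bottle's centre, 42.5 mm above its underside, z up.
- amber_yellow_mid (a point): loose brown (amber) laboratory bottle with a yellow screw cap, standing upright: round body 40 mm across and 54 mm tall, shoulder narrowing to a cap 25 mm across from 63 mm up to the top at 85 mm, about 110 g. The point is the bottle's centre, 42.5 mm above its underside, z up.
- amber_green_mid (a point): loose brown (amber) laboratory bottle with a green screw cap, standing upright: round body 40 mm across and 54 mm tall, shoulder narrowing to a cap 25 mm across from 63 mm up to the top at 85 mm, about 110 g. The point is the bottle's centre, 42.5 mm above its underside, z up.
- white_red_mid (a point): loose WHITE laboratory bottle with a red screw cap, standing upright: round body 40 mm across and 54 mm tall, shoulder narrowing to a cap 25 mm across from 63 mm up to the top at 85 mm, about 110 g. The point is the bottle's centre, 42.5 mm above its underside, z up. A look-alike that does not belong in the carrier.
- white_green_mid (a point): loose WHITE laboratory bottle with a green screw cap, standing upright: round body 40 mm across and 54 mm tall, shoulder narrowing to a cap 25 mm across from 63 mm up to the top at 85 mm, about 110 g. The point is the bottle's centre, 42.5 mm above its underside, z up. A look-alike that does not belong in the carrier.
- beaker_mid (a point): loose steel beaker, 60 mm across at the rim and 70 mm tall, standing among the bottles as a bystander. The point is its centre, 35 mm above its underside.
- carrier: dark blue carrier tray fixed on the bench, 100 mm (its x) by 284 mm (its y), low rim 14 mm tall, floor 4 mm thick; origin at the centre of its underside on the bench. The three coloured pockets stand in it in a row along its y, one at its middle and the others 90 mm to either side, in an order that changes.
- pocket_red: red square open pocket fixed in the carrier, 66 mm square outside, walls 3 mm thick, 60 mm square inside; origin at the centre of its underside, 4 mm above the bench, axes parallel to the carrier's. Its floor is 3 mm above the origin, the top of its walls 18 mm above the origin; a bottle fits in it with 10 mm to spare on each side.
- pocket_yellow: yellow square open pocket fixed in the carrier, 66 mm square outside, walls 3 mm thick, 60 mm square inside; origin at the centre of its underside, 4 mm above the bench, axes parallel to the carrier's. Its floor is 3 mm above the origin, the top of its walls 18 mm above the origin; a bottle fits in it with 10 mm to spare on each side.
- pocket_green: green square open pocket fixed in the carrier, 66 mm square outside, walls 3 mm thick, 60 mm square inside; origin at the centre of its underside, 4 mm above the bench, axes parallel to the carrier's. Its floor is 3 mm above the origin, the top of its walls 18 mm above the origin; a bottle fits in it with 10 mm to spare on each side.
Mind the look-alikes: they are no part of the job. Of the things that look like the pocket_yellow, take the one that is farthest to the robot's right at the start. Leave any pink look-alike of the part that bears amber_yellow_mid alone.

How it is judged:
At the end, for the whole second after the job is handed in: Each amber bottle stands upright (within 0.1 rad) on the floor of the pocket that matches its cap, its centre within 14 mm of the pocket's centre along both pocket axes, at rest; the white bottles and the beaker stand upright at rest within 25 mm of where they started; all released (x of amber_red_mid in the frame of pocket_red between -0.014 and 0.014 m and y of amber_red_mid in the frame of pocket_red between -0.014 and 0.014 m and z of amber_red_mid in the frame of pocket_red between 0.039 and 0.052 m and angle between each of amber_red_mid, amber_yellow_mid, amber_green_mid, white_red_mid, white_green_mid, beaker_mid's own z axis and vertical below 0.1 rad and linear speed of each of amber_red, amber_yellow, amber_green, white_red, white_green, beaker below 0.02 m/s and x of amber_yellow_mid in the frame of pocket_yellow between -0.014 and 0.014 m and y of amber_yellow_mid in the frame of pocket_yellow between -0.014 and 0.014 m and z of amber_yellow_mid in the frame of pocket_yellow between 0.039 and 0.052 m and x of amber_green_mid in the frame of pocket_green between -0.014 and 0.014 m and y of amber_green_mid in the frame of pocket_green between -0.014 and 0.014 m and z of amber_green_mid in the frame of pocket_green between 0.039 and 0.052 m and distance of each of white_red_mid, white_green_mid, beaker_mid from where it was at the start of the episode below 0.025 m); the robot touches nothing.
It fails at once if an amber bottle is tipped over (more than 45 degrees) (angle between any of amber_red_mid, amber_yellow_mid, amber_green_mid's own z axis and vertical above 0.8 rad).
It fails at once if an amber bottle is dropped or flung (faster than 0.7 m/s while out of the fingers) ((linear speed of amber_red above 0.7 m/s and contact force between the fingers and amber_red below 0.02 N) or (linear speed of amber_yellow above 0.7 m/s and contact force between the fingers and amber_yellow below 0.02 N) or (linear speed of amber_green above 0.7 m/s and contact force between the fingers and amber_green below 0.02 N)).
It fails at once if a white bottle is moved by more than 25 mm or knocked over ((distance of white_red_mid from where it was at the start of the episode above 0.025 m or angle between white_red_mid's own z axis and vertical above 0.5 rad) or (distance of white_green_mid from where it was at the start of the episode above 0.025 m or angle between white_green_mid's own z axis and vertical above 0.5 rad)).
It fails at once if the beaker is moved by more than 25 mm or knocked over ((distance of beaker_mid from where it was at the start of the episode above 0.025 m or angle between beaker_mid's own z axis and vertical above 0.5 rad)).
It also fails if it takes over 88 s, if anything falls off the work surface, if the arm or the gripper's body presses on something with over 40 N, if the wrist force passes 120 N, or if a joint passes its speed limit or range.

## Working session

There is one attempt and no reset: what is moved stays moved. The work goes in short steps, Python scripts to look and compute and a tool call to move; the robot and the scene stay as the last step left them, time stands still between calls to the robot, and variables do not carry over. Pictures are saved under pics/ and viewed, about 12 in all and at most 16, crops included, and the job is handed in when it is done.

Besides the shell and the picture viewer there is one more tool, called after "Request:" in YAML: its name, and indented under it one key for each argument. drive_tool: Moves the arm, as the interface text tells. Its arguments: {"type":"object","properties":{"steps":{"type":"array"},"grip_force":{"type":"number"}},"required":["steps"]}

```bash
mkdir -p pics; cat > h.py <<'E'
import numpy as np, cv2
from scipy.spatial.transform import Rotation as R
from workcell import monitor, grab_frame, workorder
def K(f):
    h=f["frame"].shape[0]; F=h/2/np.tan(np.radians(f["vertical_fov"])/2)
    return np.array([[F,0,f["cx"]],[0,F,f["cy"]],[0,0,1]]), np.array([f["k1"],0,0,0,0.])
def rot(f):
    o=np.array(f["orientation"],float)
    return o if o.shape==(3,3) else R.from_euler('xyz',o).as_matrix()
def onplane(f,px,z):
    k,d=K(f); n=cv2.undistortPointsIter(np.array(px,float).reshape(-1,1,2),k,d,None,None,(3,50,1e-10)).reshape(-1,2)
    r=np.c_[n,np.ones(len(n))]@rot(f).T; o=np.array(f["xyz"])
    return o+r*((z-o[2])/r[:,2])[:,None]
def proj(f,p):
    k,d=K(f); M=rot(f).T; return cv2.projectPoints(np.array(p,float).reshape(-1,3),cv2.Rodrigues(M)[0],-M@np.array(f["xyz"]),k,d)[0].reshape(-1,2)
def save(f,n): cv2.imwrite(n,f["frame"][:,:,::-1])
E
python3 - <<'E'
from h import *
for n in("scene","top"):
    f=grab_frame(n); save(f,f"pics/{n}0.png"); np.save(n+"0.npy",f,allow_pickle=True)
    print({k:v for k,v in f.items() if k!="frame"})
s=monitor.observe();print(s)
E
```

```text
{'vertical_fov': 49.91151677946475, 'cx': 260.3067144164744, 'cy': 188.25257392263623, 'k1': -0.016781562457906782, 'xyz': array([1.35208456, 0.16661087, 0.91752852]), 'orientation': array([-2.39642768, -0.00708645,  1.71318345])}
{'vertical_fov': 50.34709965522552, 'cx': 253.67783575574012, 'cy': 190.12423051584864, 'k1': -0.08293160446837129, 'xyz': array([0.41144374, 0.08539628, 1.39962047]), 'orientation': array([-3.00905096, -0.0055901 , -1.55020867])}
{'clock': 0.1, 'qpos': array([-1.3732222 ,  0.52193899, -0.03633124,  1.59993482,  0.02116963,
        1.02109697, -0.11278637]), 'qd': array([-0.00159503, -0.00198282, -0.00100318,  0.0011944 , -0.00162469,
       -0.0006051 , -0.00050784]), 'joint_efforts': array([ 2.21455470e-03, -9.28484917e+01,  1.98332392e+00, -3.70531225e+01,
        1.80692371e-02,  5.39354951e-03,  3.51053608e-06]), 'position': array([0.16530749, 0.60242655, 0.22029864]), 'tool_rot': array([-1.57083766e+00,  9.93829693e-04,  1.30301197e+00]), 'force': array([0.14860957, 0.72162419, 0.02502793]), 'moment': array([ 0.054655  , -0.02310436,  0.00243222]), 'grip_width': 0.08522197596424881}
```

View pics/scene0.png

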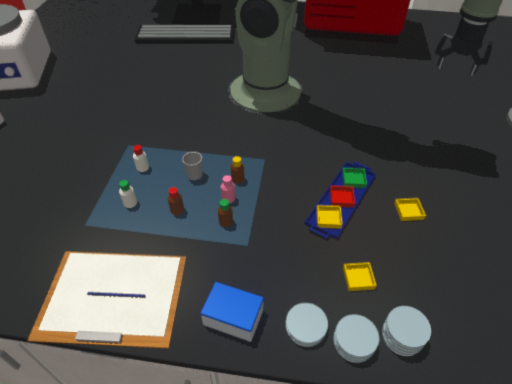

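View pics/top0.png

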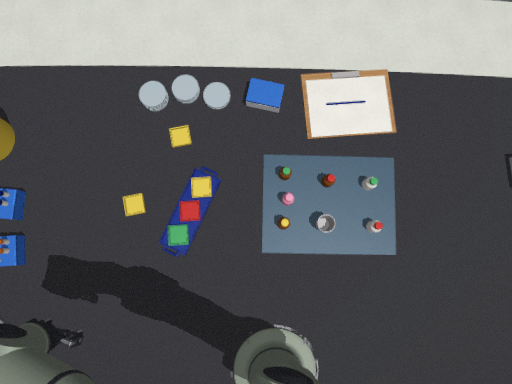

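Scene view: amber bottles are red (175,200), yellow (237,168) and green (225,212). The whites are at (140,158) and (128,195), the beaker at (193,166) and the pink look-alike at (228,188).

In the top view, three things look like pocket_yellow: (201,187), (180,136) and (134,204). The robot's right is image right, so (201,187), the one in the carrier, is meant.

```bash
cat > meas.py <<'E'
from h import *
def blobs(f,amin=12):
    im=f["frame"]; hsv=cv2.cvtColor(im,cv2.COLOR_RGB2HSV); H,S,V=cv2.split(hsv)
    out=[]
    for n,m in dict(red=((H<5)|(H>174))&(S>200)&(V>110),yel=(H>20)&(H<30)&(S>190)&(V>120),grn=(H>50)&(H<75)&(S>150)&(V>70),pink=(H>160)&(H<175)&(S>80)&(S<180)&(V>150)).items():
        k,l,st,c=cv2.connectedComponentsWithStats(m.astype(np.uint8),connectivity=8)
        for i in range(1,k):
            if st[i,4]>=amin: out.append((n,st[i],c[i]))
    return out
E
python3 - <<'E'
from meas import *
for n in("top","scene"):
    f=np.load(n+"0.npy",allow_pickle=True).item()
    print(n)
    for c,s,p in blobs(f):
        x,y,w,h,a=s
        if a>900: continue
        print(c,s,p.round(1),"z85",onplane(f,p,.085)[0,:2].round(4),"z22",onplane(f,p,.022)[0,:2].round(4))
f=np.load("top0.npy",allow_pickle=True).item()["frame"]
a=cv2.resize(f[145:260,150:225],None,fx=5,fy=5,interpolation=2); b=cv2.resize(f[155:260,265:395],None,fx=3,fy=3,interpolation=2)
o=np.zeros((580,775,3),np.uint8);o[:575,:375]=a;o[:315,380:770]=b
cv2.imwrite("pics/c1.png",o[:,:,::-1])
E
```

```text
top
pink [283 193  11  12  58] [287.9 199.5] z85 [ 0.5586 -0.0297] z22 [ 0.5657 -0.0352]
scene
red [ 0  0 16  4 41] [7.1 1.1] z85 [-0.4287 -1.2989] z22 [-0.5635 -1.4098]
red [134 145   7   6  33] [137.  147.6] z85 [ 0.4808 -0.328 ] z22 [ 0.4149 -0.3654]
red [330 186  25  19 358] [341.8 195.5] z85 [0.5847 0.2855] z22 [0.5266 0.2945]
red [169 188   8   6  37] [172.6 190.3] z85 [ 0.634  -0.1721] z22 [ 0.5797 -0.1978]
yel [233 156   8  10  54] [236.4 159.9] z85 [ 0.4894 -0.0219] z22 [ 0.4241 -0.0361]
yel [396 198  30  22 511] [409.9 208.3] z85 [0.6038 0.4645] z22 [0.5472 0.4871]
yel [317 205  25  22 498] [328.9 215.9] z85 [0.6609 0.253 ] z22 [0.6086 0.2596]
yel [344 262  32  28 726] [359.3 275.7] z85 [0.8284 0.3279] z22 [0.7888 0.3401]
grn [343 168  23  19 376] [354.2 176.9] z85 [0.5084 0.3197] z22 [0.4445 0.3313]
grn [119 180  10  10  72] [123.6 184.4] z85 [ 0.6326 -0.3125] z22 [ 0.5781 -0.3487]
grn [220 200   9  10  71] [223.8 204.1] z85 [ 0.6619 -0.024 ] z22 [ 0.6097 -0.0384]
pink [223 175   8   7  49] [226.6 178.2] z85 [ 0.5668 -0.0357] z22 [ 0.5074 -0.051 ]
pink [221 183   7   8  33] [223.6 187.1] z85 [ 0.6015 -0.037 ] z22 [ 0.5447 -0.0524]
```

View pics/c1.png

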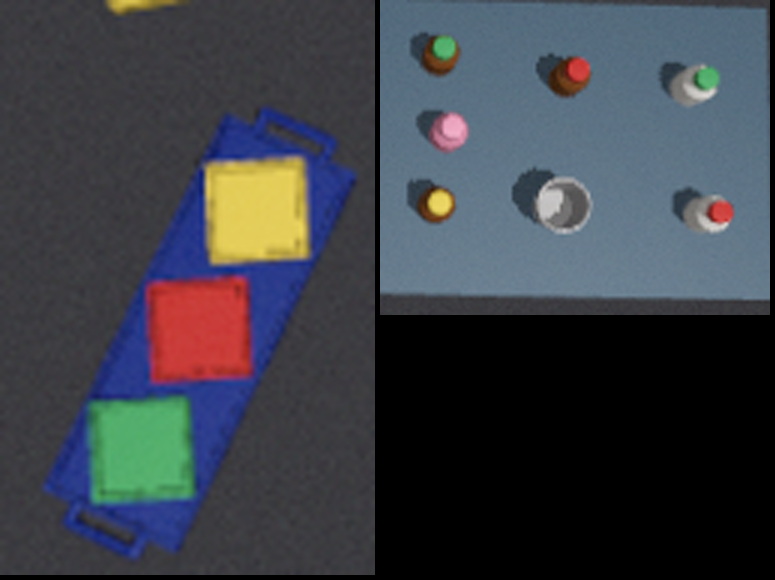

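The enlarged crop shows the carrier with yellow (201,187), red (190,211) and green (178,235) pockets. The amber bottles are clearly distinct from the whites and the pink one. The top view's colours are paler, so I'm loosening the masks there.

```bash
sed -i 's/S>200)&(V>110)/S>140)\&(V>110)/; s/(H>20)&(H<30)&(S>190)/(H>20)\&(H<32)\&(S>120)/; s/S>150)&(V>70)/S>110)\&(V>70)/' meas.py
python3 - <<'E'
from meas import *
for n in("top","scene"):
    f=np.load(n+"0.npy",allow_pickle=True).item()
    print(n)
    for c,s,p in blobs(f):
        x,y,w,h,a=s
        if a>900 or y<50: continue
        if a<110 and n=="scene": # cap blob: top half disc -> use z~0.076 mid-cap
            print(c,s,p.round(1),"z76",onplane(f,p,.076)[0,:2].round(4))
        else: print(c,s,p.round(1),"z85",onplane(f,p,.085)[0,:2].round(4),"z22",onplane(f,p,.022)[0,:2].round(4),"z7",onplane(f,p,.007)[0,:2].round(4))
f=np.load("top0.npy",allow_pickle=True).item()
# beaker rim
hsv=cv2.cvtColor(f["frame"],cv2.COLOR_RGB2HSV)[205:240,310:345]
c=cv2.connectedComponentsWithStats(((hsv[...,1]<60)&(hsv[...,2]>70)).astype(np.uint8))
i=1+c[2][1:,4].argmax(); x,y,w,h,a=c[2][i]; print("beaker",c[2][i],onplane(f,[310+x+w/2-.5,205+y+h/2-.5],.07)[0])
b=cv2.inRange(cv2.cvtColor(f["frame"],cv2.COLOR_RGB2HSV)[150:270,150:230],(112,150,40),(130,255,255))
print("carrier",cv2.minAreaRect(cv2.findNonZero(b)))
E
```

```text
top
red [327 174   8   8  45] [330.5 177.8] z85 [ 0.6328 -0.1689] z22 [ 0.6434 -0.1811] z7 [ 0.6459 -0.184 ]
red [180 201  20  20 368] [189.6 210.4] z85 [0.5163 0.2873] z22 [0.5213 0.297 ] z7 [0.5225 0.2993]
red [375 222   8   7  42] [378.3 225.4] z85 [ 0.4802 -0.3246] z22 [ 0.4835 -0.3442] z7 [ 0.4843 -0.3489]
yel [  0 125  15  35 345] [  5.5 142.3] z85 [0.733  0.9296] z22 [0.7484 0.97  ] z7 [0.7521 0.9797]
yel [169 125  23  23 397] [179.9 135.7] z85 [0.7635 0.3301] z22 [0.7804 0.3418] z7 [0.7844 0.3446]
yel [191 177  21  20 373] [200.9 186.6] z85 [0.5946 0.2535] z22 [0.6034 0.2615] z7 [0.6055 0.2635]
yel [123 193  23  23 414] [133.5 204.2] z85 [0.5325 0.4711] z22 [0.5383 0.4896] z7 [0.5397 0.494 ]
yel [281 218   8   9  55] [284.5 222.1] z85 [ 0.4853 -0.0195] z22 [ 0.4888 -0.0246] z7 [ 0.4896 -0.0258]
grn [283 167   7   8  44] [285.7 170.4] z85 [ 0.6542 -0.0218] z22 [ 0.6658 -0.027 ] z7 [ 0.6686 -0.0282]
grn [370 178   8   7  42] [373.6 180.6] z85 [ 0.6267 -0.3116] z22 [ 0.6371 -0.3306] z7 [ 0.6395 -0.3352]
grn [168 225  21  20 369] [178.  234.5] z85 [0.4382 0.3214] z22 [0.4394 0.33
[... 542 characters left out ...]
7] [328.8 215.8] z85 [0.6608 0.2528] z22 [0.6085 0.2593] z7 [0.5961 0.2608]
yel [344 262  33  28 733] [359.3 275.6] z85 [0.8282 0.328 ] z22 [0.7886 0.3403] z7 [0.7791 0.3432]
grn [343 168  23  19 380] [354.2 177. ] z85 [0.5087 0.3196] z22 [0.4449 0.3312] z7 [0.4297 0.3339]
grn [119 180  10  10  77] [123.9 184.5] z76 [ 0.6251 -0.3167]
grn [220 199   9  12  81] [223.9 204.2] z76 [ 0.6546 -0.0259]
pink [223 175   8   7  49] [226.6 178.2] z76 [ 0.5583 -0.0379]
pink [221 183   7   8  33] [223.6 187.1] z76 [ 0.5934 -0.0392]
beaker [  5   9  21  19 309] [ 0.48562978 -0.15321125  0.07      ]
carrier ((39.542259216308594, 61.12028503417969), (29.569955825805664, 93.43385314941406), 25.64100456237793)
```

Both views agree to a few mm:

| Thing | x, y (mm) |
|---|---|
| Red bottle | 632, -171 |
| Yellow bottle | 484, -21 |
| Green bottle | 654, -24 |
| Pink bottle | 559, -32 |
| Beaker | 486, -153 |
| Yellow pocket | 604, 261 |
| Red pocket | 521, 297 |
| Green pocket | 440, 333 |

Pocket spacing measures 90 mm, as given. The present jaw yaw clears all the neighbours, so no twist is needed. I'll start with green.

Request:
drive_tool:
  steps: [85,12,-16,0,0,24,-31,0,0,0,85,25,-32,0,0,85,25,-32,0,0,85,25,-32,0,0]
  grip_force: 40

```text
clock: 0.52
position: [0.2213, 0.4894, 0.2204]
tool_rot: [-1.571, 0.001, 1.305]
force: [1.1, 1.2, -0.9]
grip_width: 0.0852
```

Request:
drive_tool:
  steps: [85,26,-30,0,0,85,26,-30,0,0,85,26,-30,0,0,85,26,-30,0,0,85,26,-30,0,0]

```text
clock: 0.93
position: [0.3522, 0.3389, 0.2208]
tool_rot: [-1.571, 0.0, 1.303]
force: [1.3, 0.3, -0.2]
grip_width: 0.0853
```

Request:
drive_tool:
  steps: [85,26,-30,0,0,85,26,-30,0,0,85,26,-30,0,0,85,26,-30,0,0,85,26,-30,0,0]

```text
clock: 1.35
position: [0.4823, 0.1889, 0.2208]
tool_rot: [-1.571, 0.0, 1.303]
force: [0.0, 0.9, 0.1]
grip_width: 0.0849
```

Request:
drive_tool:
  steps: [85,26,-30,0,0,85,26,-30,0,0,85,26,-30,0,0,85,26,-30,0,0,85,26,-30,0,0]

```text
clock: 1.77
position: [0.6122, 0.039, 0.2206]
tool_rot: [-1.57, 0.0, 1.303]
force: [0.7, 1.7, 0.6]
grip_width: 0.0853
```

Request:
drive_tool:
  steps: [85,21,-31,0,0,85,21,-32,0,0,85,0,0,-30,0,85,0,0,-30,0,85,0,0,-20,0]

```text
clock: 2.18
position: [0.6524, -0.023, 0.1379]
tool_rot: [-1.568, 0.001, 1.302]
force: [0.4, 0.9, 0.0]
grip_width: 0.0848
```

```bash
python3 - <<'E'
from h import *
s=monitor.observe(); print(s["position"])
f=grab_frame("scene"); t=grab_frame("top")
a=cv2.resize(f["frame"][110:260,150:300],None,fx=2.6,fy=2.6); b=cv2.resize(t["frame"][110:260,210:360],None,fx=2.6,fy=2.6)
cv2.imwrite("pics/c2.png",np.hstack([a,b])[:,:,::-1])
E
```

```text
[ 0.65243854 -0.02297528  0.13786522]
```

View pics/c2.png

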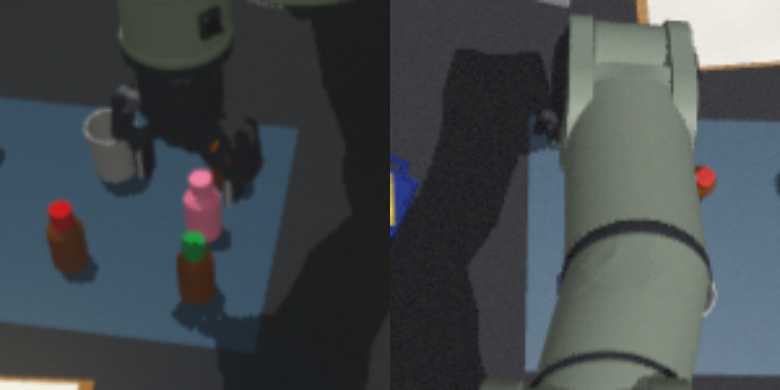

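The crop shows the open fingertips at about full-frame (238,187) and (204,177), with the green bottle below at about (226,212). I'll check that against the projected tip position.

```bash
python3 - <<'E'
from h import *
f=np.load("scene0.npy",allow_pickle=True).item()
p=np.array([.6524,-.023,.137]); d=np.array([np.cos(1.302),np.sin(1.302),0])*.0425
print(proj(f,[p+d,p-d,p,[.654,-.0235,.0],[.654,-.0235,.085]]).round(1))
E
```

```text
[[238.7 193.2]
 [209.2 183.4]
 [223.8 188.3]
 [226.3 221.7]
 [224.6 201.9]]
```

Request:
drive_tool:
  steps: [85,2,0,-25,0,85,0,0,-25,0,85,0,0,-25,0,85,0,0,-15,0,85,0,0,-10,0]

```text
clock: 2.7
position: [0.6554, -0.0221, 0.0403]
tool_rot: [-1.57, 0.0, 1.303]
force: [0.5, 0.1, -0.6]
grip_width: 0.0853
```

```bash
python3 - <<'E'
from h import *
s=monitor.observe(); print(s["position"],s["force"])
f=grab_frame("scene")
cv2.imwrite("pics/c3.png",cv2.resize(f["frame"][140:250,165:275],None,fx=5,fy=5)[:,:,::-1])
E
```

```text
[ 0.65535586 -0.02210923  0.04032377] [ 0.45339122  0.10866786 -0.62671072]
```

View pics/c3.png

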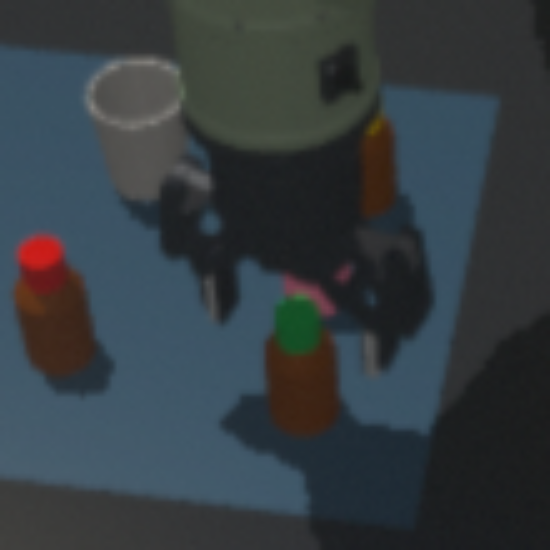

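The fingers look further back or higher than the reported pose implies, because the cap isn't hidden by the gripper body. I'll quantify this before closing.

```bash
python3 - <<'E'
from h import *
f=grab_frame("scene"); t=grab_frame("top")
c=np.array([.6554,-.0221,0]);d=np.array([np.cos(1.303),np.sin(1.303),0]);e=np.array([d[1],-d[0],0])
for z in(.026,.039,.05): print("tips z",z,proj(f,[c+d*.0425+[0,0,z],c-d*.0425+[0,0,z]]).round(1).tolist())
for z in(.099,.112): print("body front z",z,proj(f,[c+s*d*.04+e*.04+[0,0,z] for s in(-1,1)]).round(1).tolist())
# two-camera rays of fingertips seen in scene at several heights
for z in (.02,.03,.04,.05,.06): print(z,onplane(f,[[208.6,203.5],[239.4,214.5]],z)[:,:2].round(3).tolist())
cv2.imwrite("pics/c4.png",cv2.resize(t["frame"][120:260,220:350],None,fx=4,fy=4,interpolation=2)[:,:,::-1])
E
```

```text
tips z 0.026 [[240.1, 221.2], [212.6, 211.5]]
tips z 0.039 [[240.0, 218.2], [212.2, 208.5]]
tips z 0.05 [[239.9, 215.7], [211.9, 205.9]]
body front z 0.099 [[204.0, 204.8], [231.7, 214.5]]
body front z 0.112 [[203.6, 201.5], [231.4, 211.2]]
0.02 [[0.612, -0.082], [0.639, 0.012]]
0.03 [[0.62, -0.08], [0.647, 0.013]]
0.04 [[0.629, -0.077], [0.655, 0.015]]
0.05 [[0.637, -0.074], [0.663, 0.017]]
0.06 [[0.645, -0.071], [0.671, 0.019]]
```

View pics/c4.png

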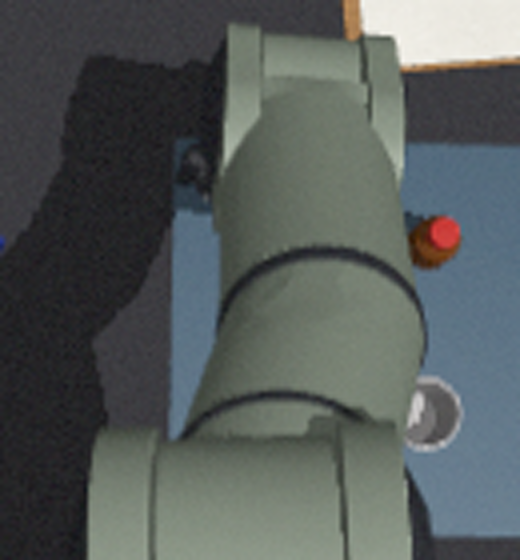

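```bash
python3 - <<'E'
from h import *
f=grab_frame("scene"); t=grab_frame("top")
for z in (.06,.08,.1,.12,.14):
    p=onplane(t,[[268.7,162.5],[266,158],[272,167]],z); print(z,p[0].round(3),"->scene crop",((proj(f,p)-[165,140])*5).round(0).tolist())
o=np.hstack([cv2.resize(f["frame"][175:230,195:260],None,fx=9,fy=9,interpolation=2),cv2.resize(t["frame"][148:180,256:282],None,fx=11,fy=15.47,interpolation=2)[:495]])
print(o.shape);o=np.clip(o.astype(float)*2,0,255).astype(np.uint8)
cv2.imwrite("pics/c5.png",cv2.resize(o,(780,450))[:,:,::-1])
E
```

```text
0.06 [0.684 0.033 0.06 ] ->scene crop [[395.0, 395.0], [407.0, 420.0], [379.0, 371.0]]
0.08 [0.68  0.034 0.08 ] ->scene crop [[397.0, 366.0], [409.0, 390.0], [381.0, 342.0]]
0.1 [0.676 0.035 0.1  ] ->scene crop [[399.0, 335.0], [411.0, 359.0], [383.0, 312.0]]
0.12 [0.672 0.036 0.12 ] ->scene crop [[401.0, 304.0], [413.0, 328.0], [385.0, 281.0]]
0.14 [0.668 0.036 0.14 ] ->scene crop [[403.0, 273.0], [415.0, 295.0], [387.0, 250.0]]
(495, 871, 3)
```

View pics/c5.png

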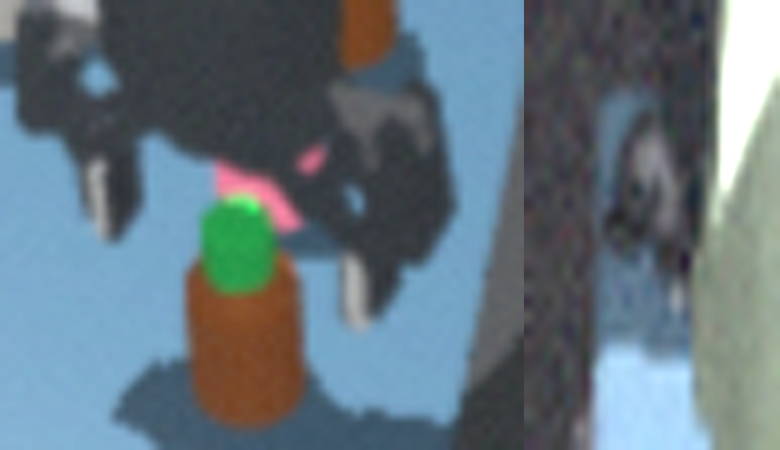

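The red-free check: two-camera rays put the right fingertip at z≈0.057 (x≈0.67), and the knuckle at x≈0.668. The xy is right, but the open tips are about 17 mm higher than the pose suggests. I'll go 18 mm lower, watching the force.

Request:
drive_tool:
  steps: [85,0,0,-5,0,85,0,0,-5,0,85,0,0,-5,0,85,0,0,-3,0,85,0,0,0,0]

```text
clock: 3.37
position: [0.6549, -0.0223, 0.0219]
tool_rot: [-1.57, 0.0, 1.303]
force: [-0.2, -0.5, -0.3]
grip_width: 0.0852
```

Request:
drive_tool:
  steps: [34,0,0,0,0,34,0,0,0,0,34,0,0,0,0,34,0,0,0,0,34,0,0,0,0]

```text
clock: 3.78
position: [0.6556, -0.0224, 0.0232]
tool_rot: [-1.571, -0.0, 1.303]
force: [-1.8, -0.3, 4.3]
grip_width: 0.0385
```

```bash
python3 - <<'E'
from h import *
s=monitor.observe(); print(s["position"],s["force"],s["grip_width"])
f=grab_frame("scene")
cv2.imwrite("pics/c6.png",np.clip(1.8*cv2.resize(f["frame"][150:240,180:270],None,fx=6,fy=6).astype(float),0,255).astype(np.uint8)[:,:,::-1])
E
```

```text
[ 0.65563925 -0.02241869  0.02322909] [-1.80092293 -0.32407081  4.27759315] 0.03848241577940703
```

View pics/c6.png

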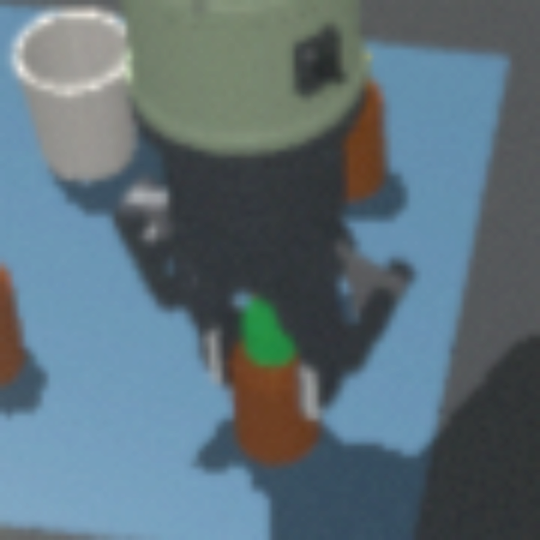

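The crop shows the pads holding the green bottle on its upper body, at 38.5 mm opening. Now I'll lift it.

Request:
drive_tool:
  steps: [34,0,0,0,0,34,0,0,8,0,34,0,0,20,0,34,0,0,25,0,34,0,0,20,0]

```text
clock: 4.25
position: [0.6554, -0.0223, 0.0975]
tool_rot: [-1.571, -0.0, 1.303]
force: [0.5, 0.1, 0.3]
grip_width: 0.0383
```

Request:
drive_tool:
  steps: [34,0,0,20,0,34,0,0,20,0,34,0,0,15,0,34,0,0,0,0,34,0,0,0,0]

```text
clock: 4.67
position: [0.6556, -0.0222, 0.1516]
tool_rot: [-1.572, -0.0, 1.303]
force: [0.5, -0.9, -1.9]
grip_width: 0.0381
```

```bash
python3 - <<'E'
from h import *
s=monitor.observe(); print(s["position"],s["force"],s["grip_width"])
f=grab_frame("scene")
cv2.imwrite("pics/c7.png",np.clip(1.8*cv2.resize(f["frame"][120:230,170:280],None,fx=5,fy=5).astype(float),0,255).astype(np.uint8)[:,:,::-1])
E
```

```text
[ 0.65560992 -0.02219654  0.15156013] [ 0.53489856 -0.87526343 -1.87605367] 0.038149962402216187
```

View pics/c7.png

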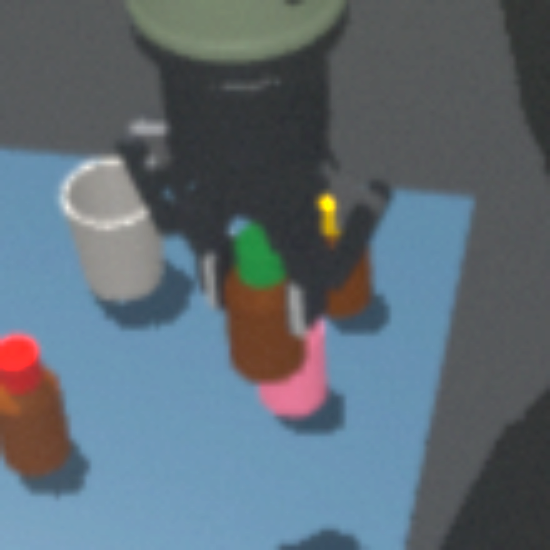

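The crop shows the green bottle held upright, clear above the pink one. I'm carrying it to the green pocket: shift (-216, +355).

Request:
drive_tool:
  steps: [34,-8,13,0,0,34,-15,25,0,0,34,-20,33,0,0,34,-20,33,0,0,34,-20,33,0,0]

```text
clock: 5.13
position: [0.5703, 0.1161, 0.1497]
tool_rot: [-1.569, 0.001, 1.303]
force: [0.8, 0.8, -0.9]
grip_width: 0.0381
```

Request:
drive_tool:
  steps: [34,-20,33,0,0,34,-20,33,0,0,34,-20,33,0,0,34,-20,33,0,0,34,-20,33,0,0]

```text
clock: 5.55
position: [0.4703, 0.2811, 0.15]
tool_rot: [-1.57, 0.001, 1.303]
force: [0.8, 0.1, -1.0]
grip_width: 0.0384
```

Request:
drive_tool:
  steps: [34,-17,27,0,0,34,-10,16,0,0,34,-6,10,0,0,34,0,0,0,0,34,0,0,0,0]

```text
clock: 5.97
position: [0.4392, 0.3322, 0.1503]
tool_rot: [-1.571, 0.001, 1.303]
force: [0.2, 0.3, -0.9]
grip_width: 0.0387
```

```bash
python3 - <<'E'
from h import *
s=monitor.observe(); print(s["position"],s["force"],s["grip_width"])
f=grab_frame("scene")
np.save("s1.npy",f,allow_pickle=True)
cv2.imwrite("pics/c8.png",np.clip(1.8*cv2.resize(f["frame"][90:240,290:400],None,fx=4,fy=4).astype(float),0,255).astype(np.uint8)[:,:,::-1])
print(proj(f,[[.44,.333,.128],[.44,.333,.128+.085],[.44,.333,.02]]))
E
```

```text
[0.43923611 0.33223149 0.15026225] [ 0.24043593  0.2538232  -0.92306188] 0.03868059748732874
[[361.24404725 149.96436118]
 [367.08150001 126.54992061]
 [354.64573754 176.37979801]]
```

View pics/c8.png

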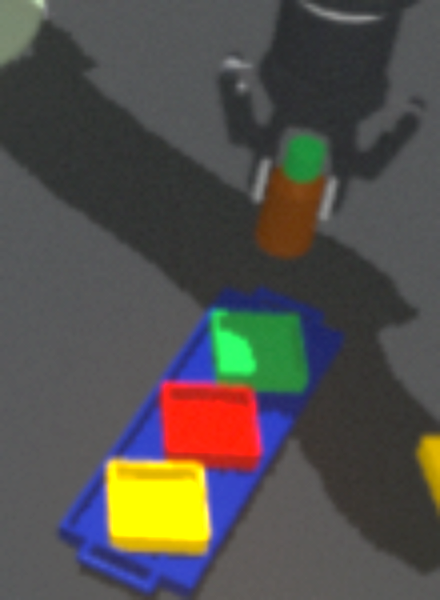

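The bottle's base is at about (362,151), against a predicted (361,150), so it hangs where expected. Lowering it 119 mm.

Request:
drive_tool:
  steps: [34,0,0,-15,0,34,0,0,-25,0,34,0,0,-25,0,34,0,0,-20,0,34,0,0,-15,0]

```text
clock: 6.43
position: [0.4399, 0.3306, 0.049]
tool_rot: [-1.57, 0.002, 1.301]
force: [0.6, 0.2, -2.1]
grip_width: 0.0386
```

Request:
drive_tool:
  steps: [34,0,0,-8,0,34,0,0,-5,0,34,0,0,-3,0,34,0,0,-2,0,34,0,0,0,0]

```text
clock: 6.85
position: [0.4398, 0.3327, 0.0331]
tool_rot: [-1.571, -0.0, 1.303]
force: [-0.1, -0.4, -1.7]
grip_width: 0.0386
```

Request:
drive_tool:
  steps: [34,0,0,-1,0,34,0,0,-1,0,34,0,0,-1,0,34,0,0,0,0,34,0,0,0,0]

```text
clock: 7.27
position: [0.4396, 0.3329, 0.0301]
tool_rot: [-1.571, -0.001, 1.303]
force: [-1.2, -1.0, 4.0]
grip_width: 0.0386
```

Contact: the force reversed to +4 N. I'm opening gradually, then rising and looking.

Request:
drive_tool:
  steps: [42,0,0,0,0,50,0,0,0,0,60,0,0,0,0,75,0,0,0,0,85,0,0,0,0]

```text
clock: 7.68
position: [0.4394, 0.3327, 0.0297]
tool_rot: [-1.571, 0.0, 1.303]
force: [0.3, 0.1, -0.1]
grip_width: 0.0819
```

Request:
drive_tool:
  steps: [85,0,0,5,0,85,0,0,15,0,85,0,0,30,0,85,0,0,40,0,85,0,0,40,0]

```text
clock: 8.1
position: [0.4389, 0.3321, 0.1612]
tool_rot: [-1.57, 0.001, 1.303]
force: [0.3, 1.0, -0.3]
grip_width: 0.0847
```

```bash
python3 - <<'E'
from h import *
s=monitor.observe(); print(s["position"],s["force"],s["grip_width"])
f=grab_frame("scene")
cv2.imwrite("pics/c9.png",np.clip(1.8*cv2.resize(f["frame"][120:240,290:400],None,fx=4,fy=4).astype(float),0,255).astype(np.uint8)[:,:,::-1])
print(proj(f,[[.44,.333,.007],[.44,.333,.092]]))
E
```

```text
[0.43890703 0.33213303 0.16123036] [ 0.33967969  1.04899542 -0.26633948] 0.08469115544952875
[[353.90617837 179.33717986]
 [358.95001244 159.15431371]]
```

View pics/c9.png

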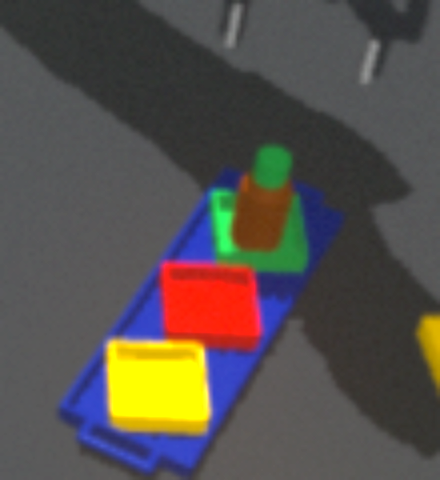

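Green stands upright in its pocket: cap top about (358,159), predicted (359,159). Next is yellow: shift (45, -353), then descend about 138.

Request:
drive_tool:
  steps: [85,2,-20,0,0,85,4,-30,0,0,85,5,-37,0,0,85,5,-37,0,0,85,5,-37,0,0]

```text
clock: 8.57
position: [0.4602, 0.1702, 0.1602]
tool_rot: [-1.571, -0.0, 1.303]
force: [1.8, 0.3, -0.4]
grip_width: 0.0852
```

Request:
drive_tool:
  steps: [85,5,-37,0,0,85,5,-37,0,0,85,5,-37,0,0,85,5,-37,0,0,85,2,-24,0,0]

```text
clock: 8.98
position: [0.4826, -0.0039, 0.1603]
tool_rot: [-1.572, 0.0, 1.3]
force: [0.0, 0.6, 0.2]
grip_width: 0.085
```

Request:
drive_tool:
  steps: [85,1,-12,0,0,85,1,-8,0,0,85,0,0,-10,0,85,0,0,-10,0,85,0,0,0,0]

```text
clock: 9.4
position: [0.4834, -0.019, 0.1377]
tool_rot: [-1.568, 0.001, 1.305]
force: [-0.4, 0.3, -0.7]
grip_width: 0.0853
```

Request:
drive_tool:
  steps: [85,0,-2,-25,0,85,0,0,-30,0,85,0,0,-25,0,85,0,0,-15,0,85,0,0,-8,0]

```text
clock: 9.82
position: [0.4832, -0.0211, 0.0346]
tool_rot: [-1.568, 0.001, 1.305]
force: [-0.2, -0.4, 0.3]
grip_width: 0.0851
```

Request:
drive_tool:
  steps: [85,0,0,-7,0,85,0,0,-5,0,85,0,0,-2,0,85,0,0,0,0,70,0,0,0,0]

```text
clock: 10.23
position: [0.4848, -0.0222, 0.0233]
tool_rot: [-1.572, -0.0, 1.303]
force: [0.2, -0.6, 0.5]
grip_width: 0.0749
```

Request:
drive_tool:
  steps: [34,0,0,0,0,34,0,0,0,0,34,0,0,0,0,34,0,0,0,0,34,0,0,0,0]

```text
clock: 10.65
position: [0.4848, -0.0222, 0.0233]
tool_rot: [-1.572, -0.0, 1.303]
force: [-1.5, 1.1, 10.7]
grip_width: 0.0383
```

Request:
drive_tool:
  steps: [34,0,0,3,0,34,0,0,10,0,34,0,0,25,0,34,0,0,30,0,34,0,0,30,0]

```text
clock: 11.07
position: [0.4838, -0.0225, 0.1224]
tool_rot: [-1.57, 0.0, 1.303]
force: [1.1, -0.1, -1.7]
grip_width: 0.0382
```

Request:
drive_tool:
  steps: [34,0,0,20,0,34,0,0,10,0,34,0,0,0,0,34,5,12,0,0,34,10,24,0,0]

```text
clock: 11.48
position: [0.4985, 0.0122, 0.1499]
tool_rot: [-1.569, 0.001, 1.299]
force: [1.2, 0.2, -1.6]
grip_width: 0.038
```

Request:
drive_tool:
  steps: [34,15,35,0,0,34,15,35,0,0,34,15,35,0,0,34,15,35,0,0,34,15,35,0,0]

```text
clock: 11.9
position: [0.574, 0.1912, 0.1488]
tool_rot: [-1.569, 0.001, 1.303]
force: [0.4, -0.5, -1.1]
grip_width: 0.0384
```

Request:
drive_tool:
  steps: [34,13,32,0,0,34,9,22,0,0,34,5,13,0,0,34,2,5,0,0,34,0,0,0,0]

```text
clock: 12.32
position: [0.6026, 0.2619, 0.1488]
tool_rot: [-1.569, 0.001, 1.305]
force: [-0.4, -0.5, -0.8]
grip_width: 0.0381
```

```bash
python3 - <<'E'
from meas import *
s=monitor.observe(); p=s["position"]; print(p,s["force"],s["grip_width"])
f=grab_frame("scene")
q=p+[0,0,-.0233]
print("pred cap mid px",proj(f,[q+[0,0,.076]]).round(1))
for c,st,x in blobs(f):
    if c=="yel" and 280<x[0]<400: print(st,x.round(1))
E
```

```text
[0.602594   0.26192481 0.14875472] [-0.39856248 -0.51754158 -0.77920192] 0.0381494736646186
pred cap mid px [[339.3 168.5]]
[336 164   7  10  47] [339.1 167.6]
[317 205  25  22 484] [328.4 215.8]
[344 263  33  27 671] [358.7 276.5]
```

Cap at (339.1,167.6), predicted (339.3,168.5): good. Lowering.

Request:
drive_tool:
  steps: [34,1,-1,-15,0,34,0,0,-25,0,34,0,0,-25,0,34,0,0,-20,0,34,0,0,-13,0]

```text
clock: 12.78
position: [0.6033, 0.2577, 0.0505]
tool_rot: [-1.569, 0.002, 1.301]
force: [0.3, -0.2, -1.5]
grip_width: 0.0382
```

Request:
drive_tool:
  steps: [34,0,0,-8,0,34,0,0,-5,0,34,0,0,-3,0,34,0,0,-1,0,34,0,0,0,0]

```text
clock: 13.2
position: [0.6047, 0.2598, 0.0364]
tool_rot: [-1.571, -0.001, 1.303]
force: [0.0, 0.2, -1.2]
grip_width: 0.0385
```

Request:
drive_tool:
  steps: [34,0,1,-2,0,34,0,0,-1,0,34,0,0,-1,0,34,0,0,-1,0,34,0,0,0,0]

```text
clock: 13.62
position: [0.6043, 0.2607, 0.0307]
tool_rot: [-1.571, 0.0, 1.303]
force: [0.1, 0.8, -1.9]
grip_width: 0.0385
```

Request:
drive_tool:
  steps: [34,0,0,-1,0,34,0,0,-1,0,34,0,0,0,0,34,0,0,0,0,34,0,0,0,0]

```text
clock: 14.03
position: [0.6048, 0.261, 0.0302]
tool_rot: [-1.572, -0.001, 1.303]
force: [-5.5, -1.3, 19.2]
grip_width: 0.0383
```

Request:
drive_tool:
  steps: [34,0,0,1,0,40,0,0,0,0,46,0,0,0,0,60,0,0,0,0,85,0,0,0,0]

```text
clock: 14.45
position: [0.6044, 0.2607, 0.0296]
tool_rot: [-1.571, 0.0, 1.303]
force: [-0.5, 0.1, -0.1]
grip_width: 0.0684
```

Request:
drive_tool:
  steps: [85,0,0,0,0,85,0,0,10,0,85,0,0,30,0,85,0,0,40,0,85,0,0,40,0]

```text
clock: 14.87
position: [0.6039, 0.2603, 0.1514]
tool_rot: [-1.57, 0.001, 1.303]
force: [0.3, -0.1, -0.6]
grip_width: 0.0848
```

```bash
python3 - <<'E'
from meas import *
s=monitor.observe(); p=s["position"]; print(p,s["force"],s["grip_width"])
f=grab_frame("scene")
print("pred cap mid px",proj(f,[[.604,.261,.083]]).round(1))
for c,st,x in blobs(f):
    print(c,st,x.round(1))
cv2.imwrite("pics/c10.png",np.clip(1.5*cv2.resize(f["frame"][130:250,110:400],None,fx=2.7,fy=2.7).astype(float),0,255).astype(np.uint8)[:,:,::-1])
E
```

```text
[0.60386306 0.26034971 0.15138113] [ 0.28672311 -0.09256584 -0.64626437] 0.08483860402877018
pred cap mid px [[332.4 200.3]]
red [  0   0  25  10 136] [13.3  3. ]
red [133 145   8   6  41] [136.6 147.4]
red [169 187   9   8  53] [172.7 190.5]
red [330 186  11  17  82] [335.8 192.5]
yel [328 195   9  10  59] [332.  199.1]
yel [396 198  30  22 516] [410.  208.3]
yel [317 205  25  22 251] [327.9 218. ]
yel [344 263  33  27 671] [358.7 276.4]
grn [344 168  22  19 139] [353.1 180.2]
grn [119 180  10  10  78] [123.9 184.6]
pink [223 175   8   7  49] [226.6 178.2]
pink [221 183   7   8  33] [223.6 187.1]
```

View pics/c10.png

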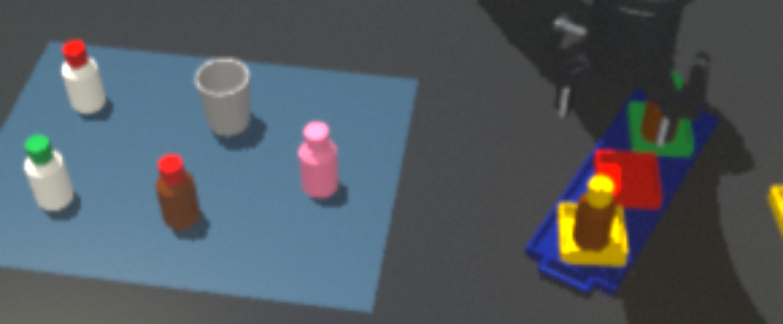

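Yellow stands in its pocket, cap (332,199.1), predicted (332.4,200.3). The bystanders haven't moved. Next is red: shift (28, -432).

Request:
drive_tool:
  steps: [85,0,-20,0,0,85,2,-30,0,0,85,3,-40,0,0,85,3,-40,0,0,85,3,-40,0,0]

```text
clock: 15.33
position: [0.6153, 0.0891, 0.1507]
tool_rot: [-1.572, -0.0, 1.304]
force: [1.4, -0.4, -0.1]
grip_width: 0.085
```

Request:
drive_tool:
  steps: [85,3,-40,0,0,85,3,-40,0,0,85,3,-40,0,0,85,3,-40,0,0,85,3,-40,0,0]

```text
clock: 15.75
position: [0.6303, -0.1113, 0.1507]
tool_rot: [-1.571, -0.0, 1.303]
force: [0.2, 0.7, 0.6]
grip_width: 0.0853
```

Request:
drive_tool:
  steps: [85,1,-30,0,0,85,1,-18,0,0,85,0,-9,0,0,85,0,-5,0,0,85,0,0,0,0]

```text
clock: 16.17
position: [0.6324, -0.1713, 0.1501]
tool_rot: [-1.571, -0.0, 1.303]
force: [0.0, 0.8, -0.7]
grip_width: 0.0845
```

Request:
drive_tool:
  steps: [85,0,0,-25,0,85,0,0,-30,0,85,0,0,-30,0,85,0,0,-20,0,85,0,0,-10,0]

```text
clock: 16.58
position: [0.6314, -0.1686, 0.0322]
tool_rot: [-1.567, -0.001, 1.305]
force: [-0.0, 0.3, -0.2]
grip_width: 0.0851
```

Request:
drive_tool:
  steps: [85,0,0,-7,0,85,0,0,-4,0,85,0,0,-2,0,85,0,0,0,0,70,0,0,0,0]

```text
clock: 17.0
position: [0.6329, -0.1713, 0.0227]
tool_rot: [-1.572, -0.0, 1.303]
force: [-0.3, -1.1, 0.2]
grip_width: 0.0754
```

Request:
drive_tool:
  steps: [34,0,0,0,0,34,0,0,0,0,34,0,0,0,0,34,0,0,0,0,34,0,0,0,0]

```text
clock: 17.42
position: [0.6327, -0.1714, 0.0226]
tool_rot: [-1.572, -0.0, 1.303]
force: [-1.3, -0.0, 7.5]
grip_width: 0.0387
```

Request:
drive_tool:
  steps: [34,0,0,3,0,34,0,0,10,0,34,0,0,25,0,34,0,0,30,0,34,0,0,30,0]

```text
clock: 17.83
position: [0.632, -0.1713, 0.1214]
tool_rot: [-1.57, 0.0, 1.303]
force: [0.5, 0.2, -1.3]
grip_width: 0.0386
```

Request:
drive_tool:
  steps: [34,0,0,20,0,34,0,0,10,0,34,0,0,0,0,34,-3,12,0,0,34,-6,26,0,0]

```text
clock: 18.25
position: [0.6224, -0.1356, 0.1483]
tool_rot: [-1.57, 0.002, 1.299]
force: [-0.3, -0.5, -1.4]
grip_width: 0.0387
```

Request:
drive_tool:
  steps: [34,-9,38,0,0,34,-9,38,0,0,34,-9,38,0,0,34,-9,38,0,0,34,-9,38,0,0]

```text
clock: 18.67
position: [0.5764, 0.0589, 0.1482]
tool_rot: [-1.568, 0.001, 1.303]
force: [1.5, 0.6, -1.6]
grip_width: 0.0385
```

Request:
drive_tool:
  steps: [34,-9,38,0,0,34,-9,38,0,0,34,-9,38,0,0,34,-9,38,0,0,34,-9,38,0,0]

```text
clock: 19.08
position: [0.5313, 0.2486, 0.1482]
tool_rot: [-1.569, 0.002, 1.303]
force: [0.7, 0.2, -1.7]
grip_width: 0.0384
```

Request:
drive_tool:
  steps: [34,-7,26,0,0,34,-4,14,0,0,34,-2,7,0,0,34,0,3,0,0,34,0,0,0,0]

```text
clock: 19.5
position: [0.5205, 0.2959, 0.1492]
tool_rot: [-1.571, 0.001, 1.302]
force: [-0.1, -0.7, -1.2]
grip_width: 0.0382
```

```bash
python3 - <<'E'
from meas import *
s=monitor.observe(); p=s["position"]; print(p,s["force"],s["grip_width"])
f=grab_frame("scene")
print("pred cap mid px",proj(f,[p+[0,0,-.0227+.076]]).round(1))
for c,st,x in blobs(f):
    if 100<x[0]<400 : print(c,st,x.round(1))
E
```

```text
[0.52046046 0.29588319 0.14922656] [-0.07755373 -0.65057693 -1.19713569] 0.03823337054978387
pred cap mid px [[352.9 147.7]]
red [133 145   8   6  41] [136.6 147.4]
red [330 186  20  18 191] [340.4 194.6]
yel [328 195   9  11  66] [331.8 199.4]
yel [317 205  25  22 276] [328.3 217.9]
yel [344 262  33  28 731] [359.4 275.6]
grn [343 173  23  14 127] [353.8 181.9]
grn [119 180  10  10  78] [123.9 184.6]
pink [223 175   8   7  49] [226.6 178.2]
pink [221 183   7   8  33] [223.6 187.1]
```

Grip is still 38 mm. The held red cap is in shade and the masks missed it. I'm lowering as before, in small steps at the end.

Request:
drive_tool:
  steps: [34,0,1,-15,0,34,0,0,-25,0,34,0,0,-25,0,34,0,0,-20,0,34,0,0,-13,0]

```text
clock: 19.97
position: [0.5204, 0.2954, 0.0499]
tool_rot: [-1.57, 0.002, 1.301]
force: [0.5, -0.1, -1.3]
grip_width: 0.0388
```

Request:
drive_tool:
  steps: [34,0,0,-8,0,34,0,0,-5,0,34,0,0,-3,0,34,0,0,-1,0,34,0,0,0,0]

```text
clock: 20.38
position: [0.5208, 0.2978, 0.0354]
tool_rot: [-1.571, -0.001, 1.303]
force: [1.0, -0.4, -1.2]
grip_width: 0.0383
```

Request:
drive_tool:
  steps: [34,0,0,-1,0,34,0,0,-1,0,34,0,0,0,0,34,0,0,0,0,34,0,0,0,0]

```text
clock: 20.8
position: [0.5204, 0.2978, 0.0329]
tool_rot: [-1.571, -0.0, 1.303]
force: [-0.4, 0.4, 0.2]
grip_width: 0.0382
```

Request:
drive_tool:
  steps: [34,0,0,-1,0,34,0,0,-1,0,34,0,0,0,0,34,0,0,0,0,34,0,0,0,0]

```text
clock: 21.22
position: [0.5204, 0.2977, 0.0308]
tool_rot: [-1.571, 0.0, 1.303]
force: [0.1, -0.8, -1.0]
grip_width: 0.0384
```

Request:
drive_tool:
  steps: [34,0,0,-1,0,34,0,0,0,0,34,0,0,0,0,34,0,0,0,0,34,0,0,0,0]

```text
clock: 21.63
position: [0.5204, 0.2977, 0.0298]
tool_rot: [-1.571, 0.0, 1.303]
force: [0.8, 0.0, -0.9]
grip_width: 0.0386
```

Request:
drive_tool:
  steps: [34,0,0,-1,0,34,0,0,0,0,34,0,0,0,0,34,0,0,0,0,34,0,0,0,0]

```text
clock: 22.05
position: [0.5206, 0.2978, 0.0295]
tool_rot: [-1.571, -0.0, 1.303]
force: [-4.2, -1.5, 12.8]
grip_width: 0.0383
```

Contact at 12.8 N. Opening, then retreating up, back over free bench and out of the view.

Request:
drive_tool:
  steps: [34,0,0,1,0,40,0,0,0,0,46,0,0,0,0,60,0,0,0,0,85,0,0,0,0]

```text
clock: 22.47
position: [0.5204, 0.2977, 0.0297]
tool_rot: [-1.571, 0.0, 1.303]
force: [0.2, 0.4, -0.7]
grip_width: 0.0686
```

Request:
drive_tool:
  steps: [85,0,0,0,0,85,0,0,10,0,85,0,0,30,0,85,0,0,40,0,85,0,0,40,0]

```text
clock: 22.88
position: [0.5199, 0.2972, 0.1514]
tool_rot: [-1.57, 0.001, 1.303]
force: [0.9, 0.5, 0.8]
grip_width: 0.0848
```

Request:
drive_tool:
  steps: [85,-10,20,20,0,85,-22,30,10,0,85,-22,30,0,0,85,-22,30,0,0,85,-22,30,0,0]

```text
clock: 23.3
position: [0.4213, 0.439, 0.181]
tool_rot: [-1.571, -0.001, 1.303]
force: [-0.2, 0.4, 0.4]
grip_width: 0.0852
```

Request:
drive_tool:
  steps: [85,-22,30,0,0,85,-22,30,0,0,85,-22,30,0,0,85,-15,20,0,0,85,0,0,0,0]

```text
clock: 23.72
position: [0.3363, 0.5523, 0.1801]
tool_rot: [-1.568, -0.001, 1.31]
force: [-1.0, -0.8, -0.2]
grip_width: 0.0852
```

```bash
python3 - <<'E'
from meas import *
s=monitor.observe(); p=s["position"]; print(p,s["force"],s["grip_width"],s["clock"])
f=grab_frame("scene");t=grab_frame("top")
P=dict(y=(.604,.261),r=(.521,.297),g=(.44,.333))
for k,v in P.items(): print(k,"pred cap top px scene/top",proj(f,[[*v,.092]]).round(1),proj(t,[[*v,.092]]).round(1))
for n,g in(("scene",f),("top",t)):
  for c,st,x in blobs(g):
    if st[4]<110 and x[1]>50: print(n,c,st,x.round(1),onplane(g,x,.092 if n=="top" else .083)[0,:2].round(4))
o=np.hstack([cv2.resize(f["frame"][130:250,290:400],(385,420),interpolation=2),cv2.resize(t["frame"][145:265,150:260],(385,420),interpolation=2)])
cv2.imwrite("pics/c11.png",np.clip(1.5*o.astype(float),0,255).astype(np.uint8)[:,:,::-1])
E
```

```text
[0.33628173 0.5523394  0.18013851] [-1.03771421 -0.78510866 -0.24800529] 0.08516804370798013 23.7167
y pred cap top px scene/top [[332.9 198.1]] [[198.4 183.4]]
r pred cap top px scene/top [[346.5 177.5]] [[186.3 208.7]]
g pred cap top px scene/top [[359.  159.2]] [[174.1 233.7]]
scene red [133 145   8   6  41] [136.6 147.4] [ 0.4783 -0.3307]
scene red [342 176   9   6  44] [346.3 178.2] [0.515  0.2979]
scene red [330 186   7   8  38] [333.  189.6] [0.5644 0.2616]
scene red [338 187  17  17  76] [348.9 198.7] [0.5914 0.305 ]
scene yel [328 195  10  11  69] [332.1 199.2] [0.6003 0.2601]
scene grn [354 156   9  11  78] [357.6 160.5] [0.4365 0.3309]
scene grn [343 168   6   6  29] [345.1 170.6] [0.4847 0.2944]
scene grn [351 169  15  18 106] [360.7 180.7] [0.5187 0.3379]
scene grn [119 180  10  10  78] [123.9 184.6] [ 0.6314 -0.3127]
scene pink [223 175   8   7  49] [226.6 178.2] [ 0.5649 -0.0362]
scene pink [221 183   7   8  33] [223.6 187.1] [ 0.5997 -0.0375]
top red [375 222   8   7  40] [378.2 225.3] [ 0.48   -0.3224]
top grn [370 178   8   6  40] [373.7 180.5] [ 0.626  -0.3098]
top pink [283 193  11  12  54] [287.7 199.7] [ 0.5572 -0.0287]
```

View pics/c11.png

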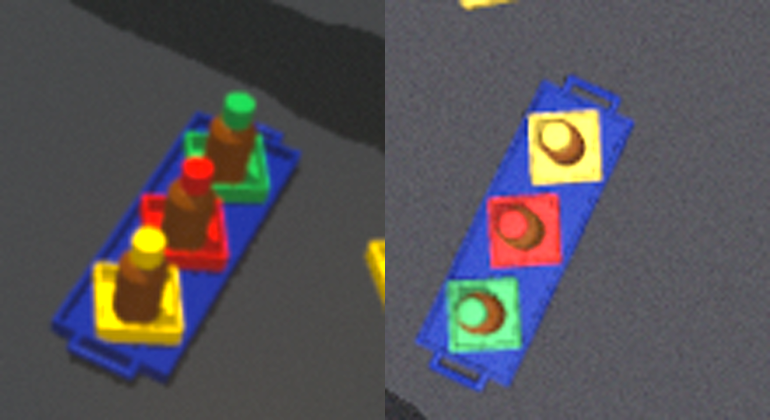

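All three stand upright in matching pockets. The top-view caps are at about (199.4,184.4) yellow, (186.6,208.7) red and (174.6,233.9) green. That is within about 1.4 px (~4 mm) of the pocket-centre predictions. White-cap pixels match the start. Handing in.

```bash
python3 -c "
from workcell import workorder; print(workorder.job_done())"
```

```text
the job is handed in; nothing more can be done
None
```

All three amber bottles stand upright in the pockets matching their caps, and I handed the job in at about 24 s of the 88 s allowed. The hand-in gives no verdict.

**Last checks**
- The amber caps were within about 1.4 px (roughly 4 mm) of the pocket-centre predictions in both views; the limit is 14 mm.
- Both white caps and the pink bottle stayed within about 0.2 px of where they started. I judged the beaker only by eye, in the picture taken after the second bottle; it was not measured again after that.
- The gripper was open and clear of everything.

**What disagreed or failed**
- **Fingertip height:** the two cameras put the open fingertips about 17 mm higher than the stated geometry and reported pose imply. I gripped about 18 mm lower to compensate, and all three grasps held.
- **First move:** I left a number out of one row of the first call, which sent the arm 31 mm sideways over empty bench. It touched nothing.
- **Setting down:** contact with the pocket floor peaked at about 19 N for yellow and 13 N for red.
- **Pocket angle:** the pockets look turned relative to the carrier, although the text says their axes are parallel. Because I aimed at the measured centres, this did not affect the placing.
- **Held red cap:** the masks missed it in the shade while I was carrying it, so that bottle was checked only once it was down.

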